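# Post soap samples and their logger into the drop box

## Task

Get this consignment ready for the test lab: with the orange temperature logger still plugged into its dock, press the green start button fully down, then pull the logger out of the dock. Post the logger and every soap bar on the wooden board through the sprung flap in the lid of the white drop box, in any order, so that all of them lie inside and the flap has swung shut. Do not knock over or shift the bottles and the jar standing about.

Things in the scene. Friction and masses are not known exactly. Their poses are not given: they have to be found in the camera images.
- mouth (a point): Centre of the 120 (x) x 124 (y) mm opening in the drop box's lid, level with the lid's top. Fixed white steel box, 250 mm high, slick lining, floor 12 mm up, 45-degree chute wedge along the -x wall, clear far panel, reaching from x = -90 to +190 and y = -85 to +85 mm about here. z up; +x points to the flap's hinge, 60 mm from here, parallel to y.
- flap (a joint): Steel flap 117 x 120 mm flush in the lid; black rubber edge and green patch at its free (-x) end. 0 = shut, grows to 1.45 rad as it is pushed down into the box. Net closing torque 0.20 N m shut, 0.40 fully open, so a bar laid on it stays on top: push the part down past the lid, hand holding the flap open, and let go there. It swings shut as the hand comes out.
- socket (a point): Mouth of the logger's socket (18 x 33 mm), centre, in the top of the dock: a fixed grey block 90 (its x) x 170 (its y) x 40 mm high. The socket lies 40 mm to the -y side of the block's centre. z up.
- start_top (a point): Top centre of the green start button, 28 mm across, on the dock, 85 mm to the +y side of the socket and 22 mm above the dock's top. It springs back.
- start (a joint): Travel of the start button: 0 = up, 0.006 m = fully down; fully down takes about 5 N, straight down.
- logger_mid (a point): Centre of the logger: orange body 24 (x) x 40 (y) x 60 mm, below it an aluminium plug 16 x 30 x 25 mm; 85 mm long in all along z, 0.08 kg. Plugged in it stands upright, body on the dock's top, this point 17.5 mm above the socket mouth. Two sprung jaws grip a notch in the plug: about 11 N straight up frees it, loose after 10 mm, clear after 30 mm.
- bar1_mid (a point): Centre of the pink soap bar with a kraft paper band round its middle, 74 mm (x) x 46 mm (y) x 30 mm (z), about 0.11 kg. Starts flat on the wooden board (260 x 210 mm, 10 mm thick, fixed). Two to four of the four bars are there.
- bar2_mid (a point): Centre of the pale green soap bar with a kraft paper band round its middle, 74 mm (x) x 46 mm (y) x 30 mm (z), about 0.11 kg. Starts flat on the wooden board (260 x 210 mm, 10 mm thick, fixed). Two to four of the four bars are there.
- bar3_mid (a point): Centre of the lilac soap bar with a kraft paper band round its middle, 74 mm (x) x 46 mm (y) x 30 mm (z), about 0.11 kg. Starts flat on the wooden board (260 x 210 mm, 10 mm thick, fixed). Two to four of the four bars are there.
- bar4_mid (a point): Centre of the pale yellow soap bar with a kraft paper band round its middle, 74 mm (x) x 46 mm (y) x 30 mm (z), about 0.11 kg. Starts flat on the wooden board (260 x 210 mm, 10 mm thick, fixed). Two to four of the four bars are there.
- amber_bottle_mid (a point): Point half-way up a dark amber bottle with a yellow label, 50 mm across, 125 mm tall, standing loose on the bench. Leave it alone.
- alu_flask_mid (a point): Point half-way up an aluminium flask, 64 mm across, 150 mm tall, standing loose on the bench. Leave it alone.
- cream_jar_mid (a point): Point half-way up a white jar with a metal lid, 70 mm across, 62 mm tall, standing loose on the bench. Leave it alone.
Things that resemble listed ones, but are neither listed nor needed, are in the scene too. Leave any turquoise look-alike of the part that bears socket alone.

How it is judged:
By the outcome, as a careful person would: the job done as asked, in the order asked, and still so for the second after the job is handed in, with the robot touching nothing.
Of bar1, bar2, bar3, bar4 only 2 to 4 are there at a start; the rules pass over those that are not, and their reading is None.
At some moment in a run one of bar1, bar2, bar3, bar4 may be knocked a few centimetres aside while the robot is not near it.
Once in a run the grip may slacken for a moment while it holds something.
It also fails if it takes over 210 s, if anything falls off the work surface, if the arm or the gripper's body presses on something with over 40 N, if the wrist force passes 120 N, or if a joint passes its speed limit or range.

## Robot

A 6-joint arm with a two-finger parallel gripper is mounted at the origin on the work surface. World frame = base frame: x ahead of the robot, y to its left, z up, the work surface at z = 0. Lengths are in m, angles in rad, forces in N, time in s.
With the tool pointing down it reaches from about 0.3 to 0.775 m from the base axis. Payload 14.6 kg.
Tool frame: the origin (TCP) lies at the very end of the fingers, on their centre line; the grasp point (between the pads) lies 19 mm behind it (arm.grip_depth is the distance from the TCP to the grasp point, in m); z points along the fingers, x is the direction in which the jaws open and shut, and the axes are right-handed (so a half turn about z gives the same grasp; the last joint's range is limited). The gripper opens to 94 mm and grips with 3 to 60 N. Pads are 16 mm wide; open, the fingers measure 119 mm over their backs; the gripper's body (75 mm by 177 mm) begins 78 mm behind the grasp point.
Start: joints at [-1.276, 0.3, 1.521, -0, 1.321, -0.067], TCP at [0.195, -0.514, 0.205] pointing down, gripper open.
Joint ranges: [-3.03, 3.03], [-0.79, 2.21], [0.23, 2.52], [-1.04, 4.18], [0, 3.07], [-2.55, 2.55]. Speed limits (rad/s): [2.22, 2.22, 2.57, 3.14, 3.14, 3.14].

## Interface

Orientations are given as [roll, pitch, yaw] about the fixed x, y, z axes, in that order (R = Rz(yaw) Ry(pitch) Rx(roll)).
In Python, from station import arm, read_camera gives the robot as it stands. The module is installed in compiled form; this text tells all that it offers.
- The arm moves only by the tool apply_moves, never from a script. Its argument "motion" is a list of rows, each a list of 2 entries, a list of its own where there are three numbers: the shift along the tool's x, y, z in m, then the turn, a rotation vector about the tool's x, y, z in rad. In form: [[[tx, ty, tz], [rx, ry, rz]], ...]. A call has 1 to 20 rows; each row shifts and turns the commanded pose from where the row before left it, along the tool's axes as they then stand; what a row does not reach is not made up. A row lasts 1/10 s, in which the tool goes at most 50 mm and 8.59 degrees, less where a joint would pass 70% of its speed; a pose out of reach is approached as far as the arm can. A call is refused whole if a number of a shift passes 0.05 or a number of a turn 0.15, either way. A call with a gripper value outside its range is refused whole. "fingers" is the opening, from 0 (shut) to 1 (fully open), set as the call begins (left out, the last holds). The fingers move at their own pace and stop on an object; "grip_force" is the grip in N (left out, the last holds). Time passes only in rows, so rows that do not move let the fingers close. It gives the time, the measured TCP pose, the force and the opening at its end, in the units of the state.
- arm.sense(): the state, without advancing time (a new reading comes with each control period).
- read_camera(name): name is "scene" or "side" or "wrist"; returns a dict with "image" (480x640x3 uint8, red, green, blue), "intrinsics" (3x3 intrinsics, pixels), "k1" (the pictures are not rectified: a ray, as slopes to the right and down, at radius r is drawn at 1 + k1 r^2 times it, then the intrinsics apply), "T" (4x4, takes a point from camera to world coordinates); the wrist camera has in their place "hand_eye" (4x4, takes a point from camera to tool coordinates, whose origin is the TCP and whose axes are the tool frame's). Camera axes: x right, y down, z forward; pixel columns grow to the right and rows downward; lengths in m; the calibration is good to about 2 mm. A picture is of the moment at which its call begins: read the wrist's pose just before it. There is no depth.
- arm.job_done(): hands the job in, once; it reports no verdict.
The state is a dict: "time": time; "q": joint angles; "joint_velocities": joint speeds; "joint_torque": joint torques, N m; "tool_pos": TCP position; "tcp_rot": TCP orientation; "contact_force": force on the tool from outside, world axes, zero at the start; "torque": the same for the moment, N m; "finger_gap": finger opening in m.
Only numpy, scipy, OpenCV 4.12 (cv2) and the standard library are available. Lean on these libraries where they do the work, as an engineer would, in place of code of your own. Each camera call takes 0.05 s, during which the arm holds its last target. There are 200 camera calls.

## Working session

There is one attempt and no reset: what is moved stays moved. The work goes in short steps, Python scripts to look and compute and a tool call to move; the robot and the scene stay as the last step left them, time stands still between calls to the robot, and variables do not carry over. Pictures are saved under pics/ and viewed, about 12 in all and at most 16, crops included, and the job is handed in when it is done.

Besides the shell and the picture viewer there is one more tool, called as a command line: name --argument value ..., lists and objects as JSON in quotes. apply_moves: Moves the arm, as the interface text tells. Its arguments: {"type":"object","properties":{"motion":{"type":"array","items":{"type":"array"}},"fingers":{"type":"number"},"grip_force":{"type":"number"}},"required":["motion"]}

```bash
mkdir -p pics
cat > h.py <<'E'
import numpy as np, cv2
from station import arm, read_camera
from scipy.spatial.transform import Rotation as R
def Ttool(s=None):
    s=s or arm.sense(); T=np.eye(4); T[:3,:3]=R.from_euler('xyz',s['tcp_rot']).as_matrix(); T[:3,3]=s['tool_pos']; return T
def snap(n,f):
    T0=Ttool(); c=read_camera(n)
    T=c['T'] if 'T' in c else T0@c['hand_eye']
    cv2.imwrite(f'pics/{f}.png',c['image'][:,:,::-1]); np.savez(f'pics/{f}.npz',K=c['intrinsics'],k1=c['k1'],T=T)
def pix2w(f,uv,z):
    d=np.load(f'pics/{f}.npz'); K=d['K'];T=d['T']
    out=[]
    for (u,v),zz in zip(uv,np.broadcast_to(z,len(uv))):
        p=np.array([(u-K[0,2])/K[0,0],(v-K[1,2])/K[1,1]]); x=p.copy()
        for _ in range(20): x=p/(1+d['k1']*(x@x))
        r=T[:3,:3]@np.array([x[0],x[1],1]); out.append(T[:3,3]+r*(zz-T[2,3])/r[2])
    return np.array(out)
def w2pix(f,P):
    d=np.load(f'pics/{f}.npz'); K=d['K'];T=d['T']
    q=(np.asarray(P)-T[:3,3])@T[:3,:3]; x=q[:,:2]/q[:,2:]; x=x*(1+d['k1']*(x**2).sum(1,keepdims=True))
    return x@K[:2,:2].T+K[:2,2]
def crop(f,u0,v0,u1,v1,o):
    im=cv2.imread(f'pics/{f}.png')[v0:v1,u0:u1]; k=min(800/(u1-u0),600/(v1-v0)); cv2.imwrite(f'pics/{o}.png',cv2.resize(im,None,fx=k,fy=k,interpolation=cv2.INTER_CUBIC))
E
python3 - <<'E'
from h import *
print(arm.sense())
for n in('scene','side'):
    snap(n,n+'0'); d=np.load(f'pics/{n}0.npz'); print(d['T'].round(3),d['K'].round(1),d['k1'])
print(read_camera('wrist')['hand_eye'].round(3))
E
```

```text
{'time': 0.0, 'q': array([-1.27562129e+00,  3.00455169e-01,  1.52161362e+00, -1.54963965e-06,
        1.32069747e+00, -6.65991714e-02]), 'joint_velocities': array([ 0.00035666, -0.00068592,  0.00080786,  0.00292616,  0.00156914,
        0.00067667]), 'joint_torque': array([-2.76929022e-03, -5.31802976e+01, -3.52739382e+01,  7.07623176e-02,
        2.43918254e-02, -8.99471388e-05]), 'tool_pos': array([ 0.19458063, -0.51413512,  0.20488131]), 'tcp_rot': array([-3.14151605e+00,  1.17110403e-03, -1.20902169e+00]), 'contact_force': array([ 0.06541453, -0.93844732, -0.10986664]), 'torque': array([-0.00236802,  0.03028069, -0.07194976]), 'finger_gap': 0.09385774875438506}
[[-0.051  0.79  -0.611  1.281]
 [ 0.999  0.046 -0.023  0.056]
 [ 0.01  -0.611 -0.791  1.131]
 [ 0.     0.     0.     1.   ]] [[486.7   0.  318.7]
 [  0.  486.7 249.4]
 [  0.    0.    1. ]] -0.0915010938839208
[[-0.975 -0.143  0.169  0.367]
 [-0.22   0.555 -0.802  0.989]
 [ 0.021 -0.819 -0.573  0.846]
 [ 0.     0.     0.     1.   ]] [[589.6   0.  319. ]
 [  0.  589.6 242.8]
 [  0.    0.    1. ]] 0.02093171870354454
[[ 1.     0.    -0.     0.   ]
 [-0.     0.966  0.26  -0.076]
 [ 0.    -0.26   0.966 -0.179]
 [ 0.     0.     0.     1.   ]]
```

View pics/scene0.png

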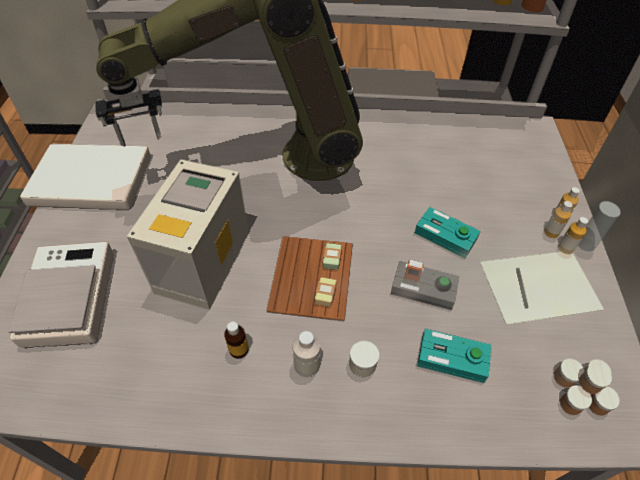

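View pics/side0.png

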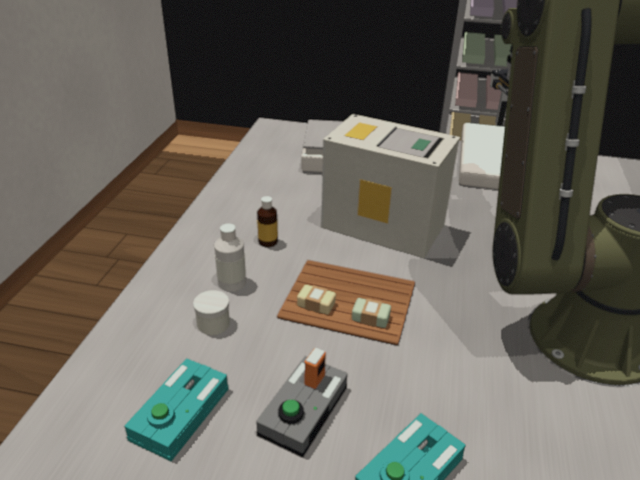

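The scene view shows the grey dock at (425,284), with the orange logger at (413,272) and the button at (443,283). There are turquoise look-alikes at (447,231) and (455,354). Bars are pale green at (332,257) and pale yellow at (325,292). The flap is at (193,190) with its green patch at (198,183). Next I'll enlarge both views to measure.

Run:
```python
from h import *
crop('scene0',260,225,480,325,'c1'); crop('scene0',120,150,260,255,'c2'); crop('side0',240,250,440,460,'c3')
a=cv2.imread('pics/c1.png');b=cv2.imread('pics/c2.png');c=cv2.imread('pics/c3.png')
print(a.shape,b.shape,c.shape)
```

```text
(364, 800, 3) (600, 800, 3) (600, 571, 3)
```

View pics/c1.png

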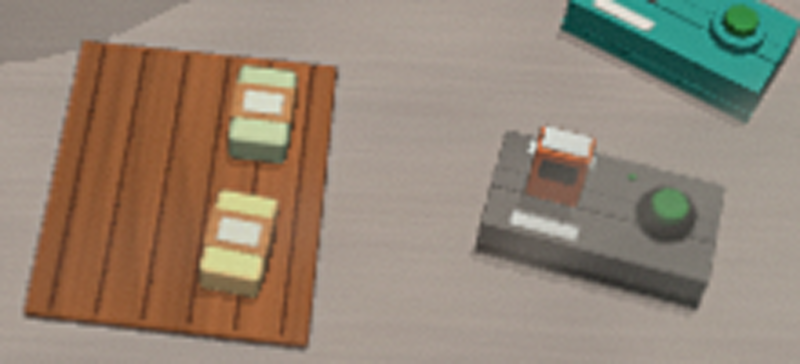

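View pics/c2.png

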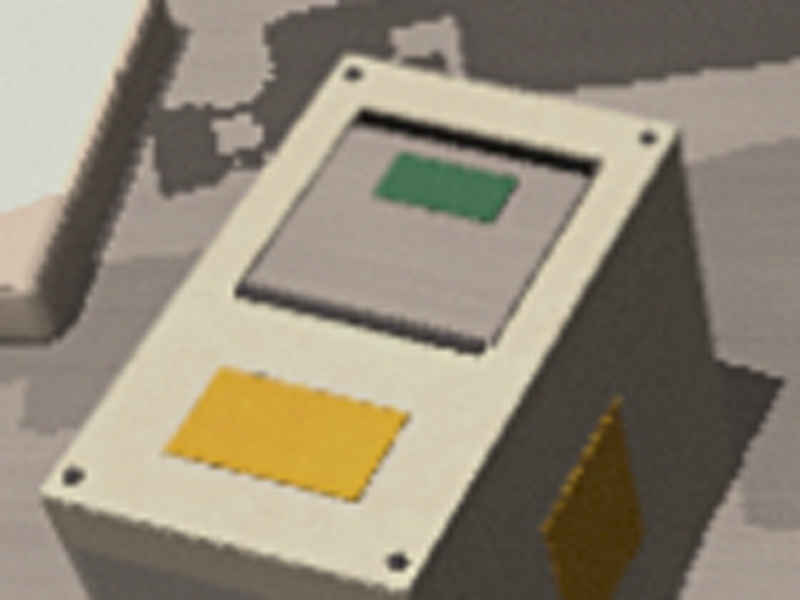

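View pics/c3.png

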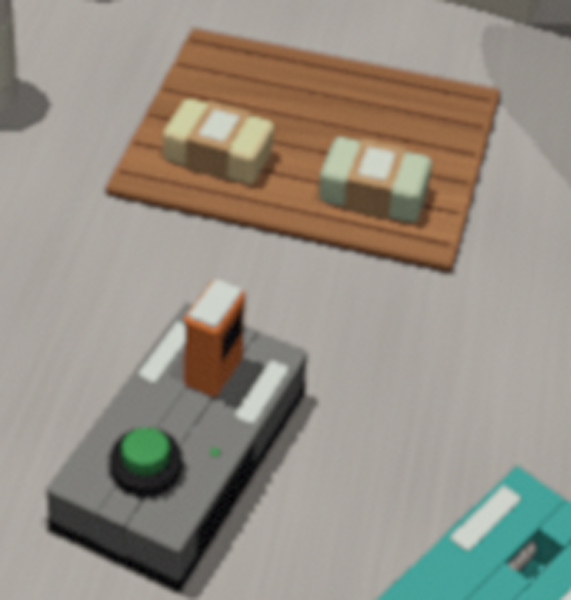

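Run:
```python
from h import *
C1=lambda L:[(260+u/3.636-.4,225+v/3.636-.4) for u,v in L]
C2=lambda L:[(120+u/5.714-.4,150+v/5.714-.4) for u,v in L]
C3=lambda L:[(240+u/2.857-.35,250+v/2.857-.35) for u,v in L]
np.set_printoptions(precision=4,suppress=True)
def sh(n,P): print(n);print(P)
sh('opening',pix2w('scene0',C2([(360,115),(600,163),(487,350),(237,293)]),.25))
sh('lid',pix2w('scene0',C2([(345,57),(683,125),(408,588),(42,490)]),.25))
sh('patch',pix2w('scene0',C2([(447,187)]),.25))
sh('labels g,y scene',pix2w('scene0',C1([(264,102),(240,231)]),.04))
sh('labels side',pix2w('side0',C3([(377,162),(219,125)]),.04))
sh('btn',np.r_[pix2w('scene0',C1([(671,205)]),.062),pix2w('side0',C3([(146,450)]),.062)])
sh('dock',pix2w('scene0',C1([(507,132),(723,185),(703,282),(480,248)]),.04))
sh('dock side',pix2w('side0',C3([(305,352),(182,545),(50,495),(186,303)]),.04))
sh('logtop',np.r_[pix2w('scene0',C1([(566,141)]),.1),pix2w('side0',C3([(217,303)]),.1)])
sh('board',pix2w('scene0',C1([(83,42),(337,67),(307,347),(26,315)]),.01))
sh('bar g top',pix2w('scene0',C1([(242,66),(298,72)]),.04))
sh('bar y top',pix2w('scene0',C1([(220,192),(277,198)]),.04))
sh('amber,flask,jar base-ish',pix2w('scene0',[(236,326),(306,340),(364,353)],[.125,.15,.062]))
```

```text
opening
[[ 0.3565 -0.342   0.25  ]
 [ 0.3822 -0.2251  0.25  ]
 [ 0.4981 -0.254   0.25  ]
 [ 0.4708 -0.3708  0.25  ]]
lid
[[ 0.3175 -0.3583  0.25  ]
 [ 0.3554 -0.1913  0.25  ]
 [ 0.6267 -0.2608  0.25  ]
 [ 0.5853 -0.4247  0.25  ]]
patch
[[ 0.4011 -0.2917  0.25  ]]
labels g,y scene
[[0.448  0.0622 0.04  ]
 [0.5681 0.0486 0.04  ]]
labels side
[[0.4483 0.0584 0.04  ]
 [0.5687 0.0459 0.04  ]]
btn
[[0.5425 0.3637 0.062 ]
 [0.5387 0.3667 0.062 ]]
dock
[[0.4662 0.2497 0.04  ]
 [0.5068 0.4118 0.04  ]
 [0.5939 0.3865 0.04  ]
 [0.5732 0.2247 0.04  ]]
dock side
[[0.4656 0.2505 0.04  ]
 [0.5066 0.4087 0.04  ]
 [0.589  0.3936 0.04  ]
 [0.5491 0.2274 0.04  ]]
logtop
[[0.5167 0.2816 0.1   ]
 [0.5173 0.2796 0.1   ]]
board
[[ 0.3721 -0.0874  0.01  ]
 [ 0.3861  0.1202  0.01  ]
 [ 0.6455  0.1009  0.01  ]
 [ 0.6305 -0.1044  0.01  ]]
bar g top
[[0.4134 0.0437 0.04  ]
 [0.4168 0.0879 0.04  ]]
bar y top
[[0.5343 0.0322 0.04  ]
 [0.5373 0.0749 0.04  ]]
amber,flask,jar base-ish
[[ 0.7412 -0.1552  0.125 ]
 [ 0.7805  0.0114  0.15  ]
 [ 0.7626  0.1484  0.062 ]]
```

apply_moves --motion '[[[0,0,-0.025],[0,0,-0.12]],[[0,0,-0.025],[0,0,-0.12]],[[0,0,-0.025],[0,0,-0.12]],[[0,0,-0.025],[0,0,-0.12]],[[0,0,-0.025],[0,0,-0.12]],[[0,0,-0.025],[0,0,-0.12]],[[0,0,-0.025],[0,0,-0.12]],[[0,0,-0.025],[0,0,-0.12]],[[0.005,-0.03,0],[0,0,0]],[[0.005,-0.03,0],[0,0,0]],[[0.005,-0.03,0],[0,0,0]],[[0.005,-0.03,0],[0,0,0]],[[0.005,-0.03,0],[0,0,0]],[[0.005,-0.03,0],[0,0,0]],[[0.005,-0.03,0],[0,0,0]],[[0.005,-0.03,0],[0,0,0]],[[0.005,-0.03,0],[0,0,0]],[[0.005,-0.03,0],[0,0,0]]]' --fingers 0

```text
time: 1.95
tool_pos: [0.3173, -0.2347, 0.4054]
tcp_rot: [-3.142, 0.0, -0.249]
contact_force: [-0.6, -0.1, -0.4]
finger_gap: 0.0007
```

apply_moves --motion '[[[0.004,-0.04,0],[0,0,0]],[[0.004,-0.04,0],[0,0,0]],[[0.004,-0.04,0],[0,0,0]],[[0.004,-0.04,0],[0,0,0]],[[0.004,-0.04,0],[0,0,0]],[[0.004,-0.04,0],[0,0,0]],[[0.004,-0.04,0],[0,0,0]],[[0.004,-0.04,0],[0,0,0]],[[0.004,-0.04,0],[0,0,0]],[[0.004,-0.04,0],[0,0,0]],[[0.004,-0.04,0],[0,0,0]],[[0.004,-0.04,0],[0,0,0]],[[0,0,0],[0,0,0]],[[0,0,0],[0,0,0]]]'

```text
time: 3.35
tool_pos: [0.4818, 0.2177, 0.4048]
tcp_rot: [3.141, 0.001, -0.248]
contact_force: [0.7, -0.5, 0.9]
finger_gap: 0.0005
```

Run:
```python
from h import *
snap('wrist','w1')
```

```text
(no output)
```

View pics/w1.png

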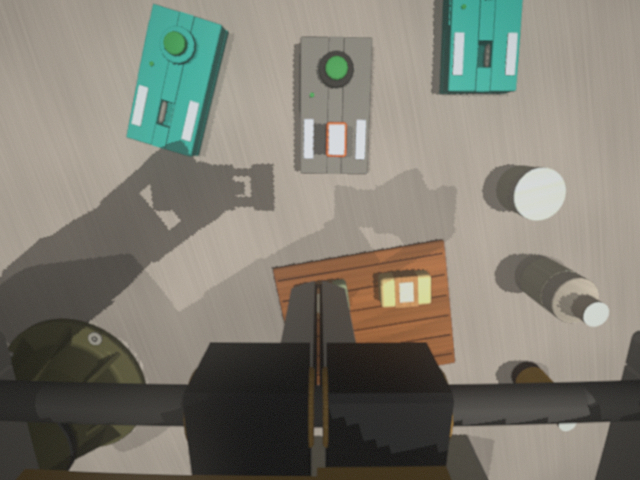

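The wrist view shows the button at (337,68), the logger top at (337,139), the yellow bar at (406,292) and a turquoise dock on each side. The grey dock is square to the tool.

Run:
```python
from h import *
np.set_printoptions(precision=4,suppress=True)
print(pix2w('w1',[(337,68),(337,139),(406,292),(372,38),(369,173),(298,172),(300,38)],[.062,.1,.04,.04,.04,.04,.04]))
print(pix2w('w1',[(382,278),(428,275),(431,302),(384,306)],.04))
d=np.array([.5405,.365,.062])-arm.sense()['tool_pos']; print(d, Ttool()[:3,:3].T@d)
```

```text
[[0.5426 0.3629 0.062 ]
 [0.5213 0.282  0.1   ]
 [0.5706 0.0482 0.04  ]
 [0.5949 0.3898 0.04  ]
 [0.5549 0.2276 0.04  ]
 [0.4633 0.252  0.04  ]
 [0.5081 0.4116 0.04  ]]
[[0.5412 0.0779 0.04  ]
 [0.6061 0.066  0.04  ]
 [0.6032 0.0237 0.04  ]
 [0.5352 0.0347 0.04  ]]
[ 0.0588  0.1479 -0.3433] [ 0.0206 -0.158   0.3432]
```

apply_moves --motion '[[[0.0044,-0.0313,0.02],[0,0,0]],[[0.0044,-0.0313,0.02],[0,0,0]],[[0.0044,-0.0313,0.02],[0,0,0]],[[0.0044,-0.0313,0.02],[0,0,0]],[[0.0044,-0.0313,0.02],[0,0,0]],[[0,0,0.03],[0,0,0]],[[0,0,0.03],[0,0,0]],[[0,0,0.03],[0,0,0]],[[0,0,0.03],[0,0,0]],[[0,0,0.03],[0,0,0]],[[0,0,0.03],[0,0,0]],[[0,0,0.03],[0,0,0]],[[0,0,0.02],[0,0,0]],[[0,0,0],[0,0,0]],[[0,0,0],[0,0,0]],[[0,0,0],[0,0,0]]]'

```text
time: 5.0
tool_pos: [0.5426, 0.3636, 0.0775]
tcp_rot: [-3.14, -0.002, -0.25]
contact_force: [-0.8, -0.5, 0.7]
finger_gap: 0.0005
```

apply_moves --motion '[[[0,0,0.008],[0,0,0]],[[0,0,0.006],[0,0,0]],[[0,0,0.002],[0,0,0]],[[0,0,0.002],[0,0,0]],[[0,0,0.002],[0,0,0]],[[0,0,0],[0,0,0]],[[0,0,0],[0,0,0]]]'

```text
time: 5.7
tool_pos: [0.5418, 0.3637, 0.0562]
tcp_rot: [-3.141, -0.0, -0.249]
contact_force: [-3.2, -2.7, 8.8]
finger_gap: 0.0006
```

apply_moves --motion '[[[0,0,0.001],[0,0,0]],[[0,0,0.001],[0,0,0]],[[0,0,0],[0,0,0]],[[0,0,0],[0,0,0]],[[0,0,0],[0,0,0]]]'

```text
time: 6.2
tool_pos: [0.542, 0.3638, 0.0559]
tcp_rot: [-3.141, -0.001, -0.249]
contact_force: [-9.9, -5.9, 23.5]
finger_gap: 0.0001
```

apply_moves --motion '[[[0,0,-0.01],[0,0,0]],[[0,0,-0.02],[0,0,0]],[[0,0,-0.03],[0,0,0]],[[0,0,-0.03],[0,0,0]],[[0,0,-0.03],[0,0,0]],[[0,0.0141,0],[0,0,0]],[[0,0.0141,0],[0,0,0]],[[0,0.0141,0],[0,0,0]],[[0,0.0141,0],[0,0,0]],[[0,0.0141,0],[0,0,0]],[[-0.001,0.0141,0],[0,0,0]],[[0,0,0],[0,0,0]],[[0,0,0],[0,0,0]],[[0,0,0],[0,0,0]]]' --fingers 0.65

```text
time: 7.6
tool_pos: [0.52, 0.2825, 0.1734]
tcp_rot: [-3.141, 0.0, -0.249]
contact_force: [0.6, 0.9, -0.2]
finger_gap: 0.0609
```

Run:
```python
from h import *
np.set_printoptions(precision=4,suppress=True)
print(arm.sense()['tool_pos'],arm.sense()['contact_force'])
snap('wrist','w2')
```

```text
[0.52   0.2825 0.1734] [ 0.6251  0.9372 -0.2225]
```

View pics/w2.png

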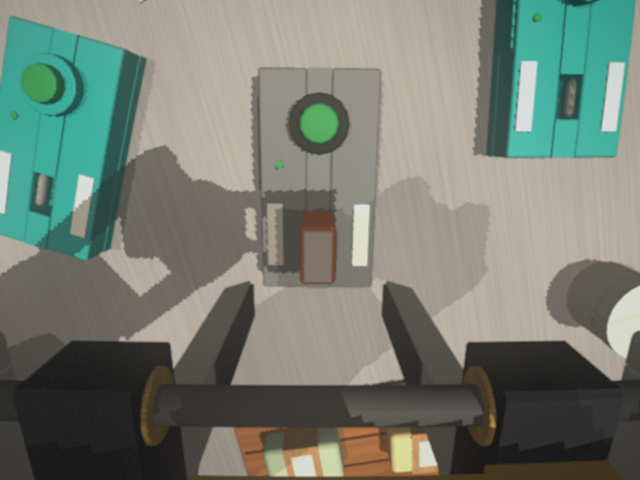

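The logger top at (318,255) is centred between the fingertips (253 and 385), so I'll go down and grip.

apply_moves --motion '[[[0,0,0.025],[0,0,0]],[[0,0,0.025],[0,0,0]],[[0,0,0.025],[0,0,0]],[[0,0,0.025],[0,0,0]],[[0,0,0.02],[0,0,0]],[[0,0,0.009],[0,0,0]],[[0,0,0],[0,0,0]],[[0,0,0],[0,0,0]]]'

```text
time: 8.45
tool_pos: [0.5204, 0.2823, 0.0453]
tcp_rot: [-3.141, -0.001, -0.249]
contact_force: [-0.4, -0.5, -0.1]
finger_gap: 0.0612
```

apply_moves --motion '[[[0,0,0],[0,0,0]],[[0,0,0],[0,0,0]],[[0,0,0],[0,0,0]],[[0,0,0],[0,0,0]],[[0,0,0],[0,0,0]],[[0,0,0],[0,0,0]],[[0,0,0],[0,0,0]],[[0,0,0],[0,0,0]]]' --fingers 0 --grip_force 45

```text
time: 9.25
tool_pos: [0.52, 0.2819, 0.0446]
tcp_rot: [-3.142, -0.0, -0.249]
contact_force: [-1.4, -0.8, 2.6]
finger_gap: 0.0238
```

apply_moves --motion '[[[0,0,-0.003],[0,0,0]],[[0,0,-0.003],[0,0,0]],[[0,0,-0.004],[0,0,0]],[[0,0,-0.006],[0,0,0]],[[0,0,-0.008],[0,0,0]],[[0,0,-0.012],[0,0,0]],[[0,0,-0.02],[0,0,0]],[[0,0,-0.03],[0,0,0]],[[0,0,-0.03],[0,0,0]],[[0,0,0],[0,0,0]]]'

```text
time: 10.25
tool_pos: [0.5215, 0.2827, 0.1658]
tcp_rot: [-3.137, -0.006, -0.249]
contact_force: [-0.5, -0.5, -0.7]
finger_gap: 0.0238
```

apply_moves --motion '[[[0,0,-0.03],[0,0,0]],[[0,0,-0.03],[0,0,0]],[[0,0,-0.03],[0,0,0]],[[0,0,-0.03],[0,0,0]],[[0,0,-0.03],[0,0,0]],[[0,0,-0.03],[0,0,0]],[[0,0,-0.03],[0,0,0]],[[0,0,-0.025],[0,0,0]],[[0.003,0.038,0],[0,0,0]],[[0.003,0.038,0],[0,0,0]],[[0.003,0.038,0],[0,0,0]],[[0.003,0.038,0],[0,0,0]],[[0.003,0.038,0],[0,0,0]],[[0.003,0.038,0],[0,0,0]],[[0.003,0.038,0],[0,0,0]],[[0.003,0.038,0],[0,0,0]],[[0.003,0.038,0],[0,0,0]]]'

```text
time: 11.95
tool_pos: [0.4611, -0.0576, 0.3955]
tcp_rot: [-3.142, -0.0, -0.249]
contact_force: [1.2, -0.7, -0.3]
finger_gap: 0.024
```

apply_moves --motion '[[[0.003,0.038,0],[0,0,0]],[[0.003,0.038,0],[0,0,0]],[[0.003,0.038,0],[0,0,0]],[[0.003,0.038,0],[0,0,0]],[[0.003,0.038,0],[0,0,0]],[[0.003,0.038,0],[0,0,0]],[[0.003,0.038,0],[0,0,0]],[[0.003,0.038,0],[0,0,0]],[[0.003,0.038,0],[0,0,0]],[[0,0,0],[0,0,0]],[[0,0,0],[0,0,0]],[[0,0,0],[0,0,0]]]'

```text
time: 13.15
tool_pos: [0.4039, -0.3935, 0.3957]
tcp_rot: [-3.142, -0.0, -0.248]
contact_force: [0.2, -0.1, -1.3]
finger_gap: 0.0236
```

Run:
```python
from h import *
np.set_printoptions(precision=4,suppress=True)
print(arm.sense()['tool_pos'],arm.sense()['finger_gap'])
snap('wrist','w3')
```

```text
[ 0.4039 -0.3935  0.3957] 0.02355871570011289
```

View pics/w3.png

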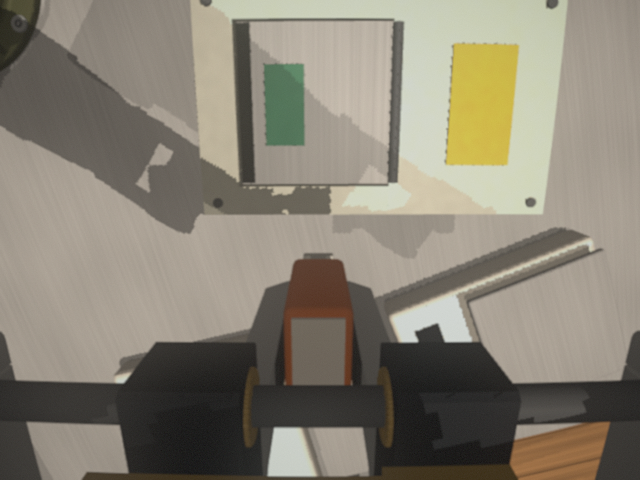

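The wrist view shows the opening's corners at (233,20), (404,22), (397,183) and (243,184). The logger hangs straight in the fingers.

Run:
```python
from h import *
np.set_printoptions(precision=4,suppress=True)
P=pix2w('w3',[(233,20),(404,22),(397,184),(241,184)],.25); print(P,P.mean(0),[np.linalg.norm(P[i]-P[i-1]) for i in range(4)])
for m in (P.mean(0)[:2],[.4255,-.2975]):
    d=np.array([*m,.4])-arm.sense()['tool_pos']; print(Ttool()[:3,:3].T@d)
```

```text
[[ 0.383  -0.2236  0.25  ]
 [ 0.505  -0.2559  0.25  ]
 [ 0.4755 -0.3721  0.25  ]
 [ 0.354  -0.3413  0.25  ]] [ 0.4294 -0.2982  0.25  ] [np.float64(0.12121706506459708), np.float64(0.1262459756663243), np.float64(0.119861621130218), np.float64(0.12534422416224142)]
[ 0.0012 -0.0984 -0.0042]
[-0.0027 -0.0982 -0.0042]
```

apply_moves --motion '[[[0,-0.025,0],[0,0,0]],[[0,-0.025,0],[0,0,0]],[[0,-0.025,0],[0,0,0]],[[0,-0.023,0],[0,0,0]],[[0,0,0.03],[0,0,0]],[[0,0,0.03],[0,0,0]],[[0,0,0.03],[0,0,0]],[[0,0,0.015],[0,0,0]],[[0,0,0.015],[0,0,0]],[[0,0,0.015],[0,0,0]],[[0,0,0.015],[0,0,0]],[[0,0,0.015],[0,0,0]],[[0,0,0],[0,0,0]]]'

```text
time: 14.5
tool_pos: [0.4274, -0.2981, 0.2295]
tcp_rot: [-3.141, 0.002, -0.248]
contact_force: [-3.4, 1.3, 1.3]
finger_gap: 0.0239
```

apply_moves --motion '[[[0,0,0.015],[0,0,0]],[[0,0,0.015],[0,0,0]],[[0,0,0.015],[0,0,0]],[[0,0,0.015],[0,0,0]],[[0,0,0],[0,0,0]],[[0,0,0],[0,0,0]]]'

```text
time: 15.1
tool_pos: [0.4278, -0.299, 0.1712]
tcp_rot: [-3.142, 0.0, -0.248]
contact_force: [-3.6, 1.1, -2.1]
finger_gap: 0.0239
```

Open to about 52 mm, wait, then come out.

apply_moves --motion '[[[0,0,0],[0,0,0]],[[0,0,0],[0,0,0]],[[0,0,0],[0,0,0]],[[0,0,0],[0,0,0]],[[0,0,0],[0,0,0]],[[0,0,0],[0,0,0]],[[0,0,0],[0,0,0]],[[0,0,0],[0,0,0]]]' --fingers 0.55

```text
time: 15.9
tool_pos: [0.4277, -0.2993, 0.1709]
tcp_rot: [3.141, 0.0, -0.249]
contact_force: [-5.4, 0.3, 0.1]
finger_gap: 0.0516
```

apply_moves --motion '[[[0,0,-0.015],[0,0,0]],[[0,0,-0.015],[0,0,0]],[[0,0,-0.015],[0,0,0]],[[0,0,-0.02],[0,0,0]],[[0,0,-0.02],[0,0,0]],[[0,0,-0.03],[0,0,0]],[[0,0,-0.03],[0,0,0]],[[0,0,-0.04],[0,0,0]],[[0,0,-0.04],[0,0,0]],[[0,0,0],[0,0,0]]]'

```text
time: 16.9
tool_pos: [0.4287, -0.2997, 0.4016]
tcp_rot: [3.138, -0.01, -0.249]
contact_force: [0.7, 0.3, -0.1]
finger_gap: 0.0519
```

Run:
```python
from h import *
snap('scene','s1');snap('side','sd1')
a=cv2.imread('pics/s1.png')[150:340,60:500];b=cv2.imread('pics/sd1.png')[100:350,180:620]
cv2.imwrite('pics/m1.png',cv2.resize(np.vstack([a,b]),None,fx=1.36,fy=1.36))
```

```text
(no output)
```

View pics/m1.png

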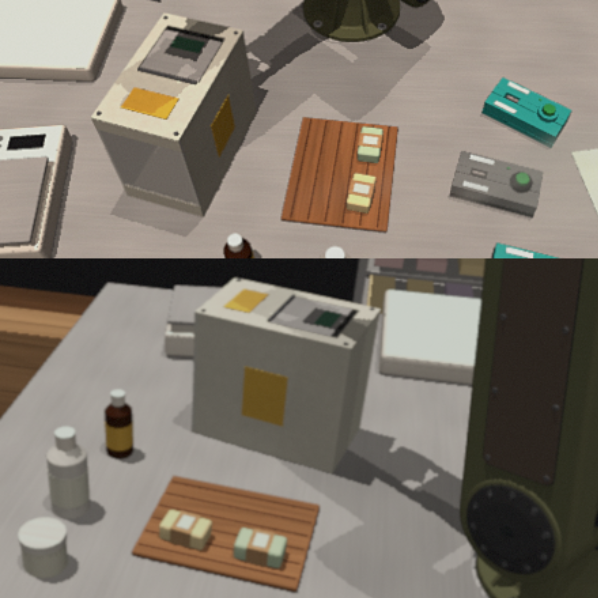

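The flap is shut, the dock is empty and the button is up. Both bars and the bottles are unmoved. Next I'll look at the bars from above.

apply_moves --motion '[[[-0.0154,-0.0331,0],[0,0,0]],[[-0.0154,-0.0331,0],[0,0,0]],[[-0.0154,-0.0331,0],[0,0,0]],[[-0.0154,-0.0331,0],[0,0,0]],[[-0.0154,-0.0331,0],[0,0,0]],[[-0.0154,-0.0331,0],[0,0,0]],[[-0.0154,-0.0331,0],[0,0,0]],[[-0.0154,-0.0331,0],[0,0,0]],[[-0.0154,-0.0331,0],[0,0,0]],[[-0.0154,-0.0331,0],[0,0,0]],[[0,0,0],[0,0,0]]]' --fingers 0.8

```text
time: 18.1
tool_pos: [0.3594, 0.0622, 0.3948]
tcp_rot: [-3.141, 0.0, -0.245]
contact_force: [0.6, -0.0, -0.6]
finger_gap: 0.0751
```

apply_moves --motion '[[[0,0,0.01],[0,0,0.1485]],[[0,0,0.01],[0,0,0.1485]],[[0,0,0.01],[0,0,0.1485]],[[0,0,0.01],[0,0,0.1485]],[[0,0,0.01],[0,0,0.1485]],[[0,0,0.01],[0,0,0.1485]],[[0,0,0.01],[0,0,0.1485]],[[0,0,0.01],[0,0,0.1485]],[[0,0,0.01],[0,0,0.1485]],[[0,0,0.01],[0,0,0.1485]],[[0,0,0],[0,0,0]],[[0,0,0],[0,0,0]],[[0,0,0],[0,0,0]]]'

```text
time: 19.4
tool_pos: [0.3603, 0.0592, 0.2957]
tcp_rot: [-3.141, 0.0, -1.731]
contact_force: [0.0, -0.1, 0.6]
finger_gap: 0.0749
```

Run:
```python
from h import *
print(arm.sense()['tool_pos'],arm.sense()['tcp_rot'])
snap('wrist','w4')
```

```text
[0.3603479  0.05922644 0.29574973] [-3.14112786e+00  1.44319444e-04 -1.73072287e+00]
```

View pics/w4.png

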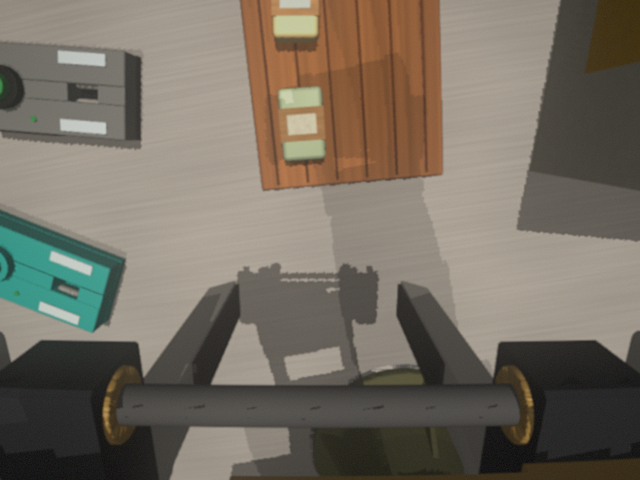

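The green bar's top spans (279,90) to (325,157). The yellow bar's label is at (295,3), cut off by the top of the picture.

Run:
```python
from h import *
np.set_printoptions(precision=4,suppress=True)
P=pix2w('w4',[(279,89),(320,87),(325,157),(285,160),(302,124),(295,3)],.04); print(P,P[:4].mean(0))
for a,b in((3,0),(2,1)): d=P[b]-P[a]; print('long',np.arctan2(d[1],d[0]),np.linalg.norm(d))
for a,b in((1,0),(2,3)): d=P[b]-P[a]; print('yaw',np.arctan2(-d[0],d[1]),np.linalg.norm(d))
```

```text
[[0.488  0.0789 0.04  ]
 [0.4832 0.0373 0.04  ]
 [0.413  0.0432 0.04  ]
 [0.4167 0.0855 0.04  ]
 [0.4501 0.0615 0.04  ]
 [0.5649 0.049  0.04  ]] [0.4502 0.0612 0.04  ]
long -0.09272447248976755 0.07161263611224225
long -0.08359592206291527 0.07042236891300455
yaw -0.11540525692823325 0.041823563909562884
yaw -0.08696107682053729 0.04245635732035445
```

apply_moves --motion '[[[0,0,0],[0,0,-0.068]],[[-0.0025,-0.0222,0.01],[0,0,0]],[[-0.0025,-0.0222,0.02],[0,0,0]],[[-0.0025,-0.0222,0.03],[0,0,0]],[[-0.0025,-0.0222,0.03],[0,0,0]],[[0,0,0.03],[0,0,0]],[[0,0,0.03],[0,0,0]],[[0,0,0.03],[0,0,0]],[[0,0,0.03],[0,0,0]],[[0,0,0.03],[0,0,0]],[[0,0,0.02],[0,0,0]],[[0,0,0.01],[0,0,0]],[[0,0,0.01],[0,0,0]],[[0,0,0],[0,0,0]],[[0,0,0],[0,0,0]]]'

```text
time: 20.95
tool_pos: [0.45, 0.061, 0.0161]
tcp_rot: [-3.141, 0.0, -1.666]
contact_force: [0.5, -0.3, 0.2]
finger_gap: 0.0753
```

apply_moves --motion '[[[0,0,0.002],[0,0,0]],[[0,0,0],[0,0,0]],[[0,0,0],[0,0,0]],[[0,0,0],[0,0,0]],[[0,0,0],[0,0,0]],[[0,0,0],[0,0,0]],[[0,0,0],[0,0,0]],[[0,0,0],[0,0,0]]]' --fingers 0 --grip_force 40

```text
time: 21.75
tool_pos: [0.4497, 0.061, 0.0137]
tcp_rot: [-3.141, 0.0, -1.666]
contact_force: [-1.3, -0.1, 4.9]
finger_gap: 0.0457
```

apply_moves --motion '[[[0,0,-0.005],[0,0,0]],[[0,0,-0.01],[0,0,0]],[[0,0,-0.02],[0,0,0]],[[0,0,-0.03],[0,0,0]],[[0,0,-0.03],[0,0,0]],[[0,0,-0.03],[0,0,0]],[[0,0,-0.03],[0,0,0]],[[0,0,-0.03],[0,0,0]],[[0,0,-0.03],[0,0,0]],[[0,0,-0.04],[0,0,0]],[[0,0,-0.04],[0,0,0]],[[0,0,-0.04],[0,0,0]],[[0,0,-0.04],[0,0,0]],[[0,0,0],[0,0,0]]]'

```text
time: 23.15
tool_pos: [0.4498, 0.061, 0.3939]
tcp_rot: [-3.133, 0.001, -1.666]
contact_force: [-0.0, -0.2, -2.1]
finger_gap: 0.0458
```

apply_moves --motion '[[[0,0,0],[0,0,-0.1416]],[[0,0,0],[0,0,-0.1416]],[[0,0,0],[0,0,-0.1416]],[[0,0,0],[0,0,-0.1416]],[[0,0,0],[0,0,-0.1416]],[[0,0,0],[0,0,-0.1416]],[[0,0,0],[0,0,-0.1416]],[[0,0,0],[0,0,-0.1416]],[[0,0,0],[0,0,-0.1416]],[[0,0,0],[0,0,-0.1416]],[[0.0063,0.0353,0],[0,0,0]],[[0.0063,0.0353,0],[0,0,0]],[[0.0063,0.0353,0],[0,0,0]],[[0.0063,0.0353,0],[0,0,0]],[[0.0063,0.0353,0],[0,0,0]],[[0.0063,0.0353,0],[0,0,0]],[[0.0063,0.0353,0],[0,0,0]],[[0.0063,0.0353,0],[0,0,0]],[[0.0063,0.0353,0],[0,0,0]],[[0.0063,0.0353,0],[0,0,0]]]'

```text
time: 25.15
tool_pos: [0.4225, -0.2979, 0.3882]
tcp_rot: [-3.141, 0.001, -0.25]
contact_force: [0.8, 1.3, -1.6]
finger_gap: 0.0458
```

apply_moves --motion '[[[0,0,0],[0,0,0]],[[0,0,0],[0,0,0]],[[0,0,0.03],[0,0,0]],[[0,0,0.03],[0,0,0]],[[0,0,0.03],[0,0,0]],[[0,0,0.02],[0,0,0]],[[0,0,0],[0,0,0]],[[0,0,0],[0,0,0]]]'

```text
time: 25.95
tool_pos: [0.4235, -0.296, 0.2796]
tcp_rot: [3.141, -0.001, -0.249]
contact_force: [-0.2, 1.3, -0.6]
finger_gap: 0.0461
```

apply_moves --motion '[[[0,0,0.015],[0,0,0]],[[0,0,0.01],[0,0,0]],[[0,0,0.01],[0,0,0]],[[0,0,0.01],[0,0,0]],[[0,0,0.01],[0,0,0]],[[0,0,0.01],[0,0,0]],[[0,0,0.01],[0,0,0]],[[0,0,0.01],[0,0,0]],[[0,0,0.01],[0,0,0]],[[0,0,0.01],[0,0,0]],[[0,0,0.003],[0,0,0]],[[0,0,0],[0,0,0]],[[0,0,0],[0,0,0]]]'

```text
time: 27.25
tool_pos: [0.423, -0.2966, 0.1703]
tcp_rot: [-3.141, 0.001, -0.25]
contact_force: [-4.2, 1.2, -0.6]
finger_gap: 0.0458
```

apply_moves --motion '[[[0,0,0],[0,0,0]],[[0,0,0],[0,0,0]],[[0,0,0],[0,0,0]],[[0,0,0],[0,0,0]],[[0,0,0],[0,0,0]],[[0,0,0],[0,0,0]],[[0,0,0],[0,0,0]],[[0,0,0],[0,0,0]]]' --fingers 0.7

```text
time: 28.05
tool_pos: [0.423, -0.2966, 0.1705]
tcp_rot: [-3.141, 0.001, -0.25]
contact_force: [-5.1, 1.0, -0.7]
finger_gap: 0.0656
```

apply_moves --motion '[[[0,0,-0.015],[0,0,0]],[[0,0,-0.015],[0,0,0]],[[0,0,-0.015],[0,0,0]],[[0,0,-0.02],[0,0,0]],[[0,0,-0.02],[0,0,0]],[[0,0,-0.03],[0,0,0]],[[0,0,-0.03],[0,0,0]],[[0,0,-0.04],[0,0,0]],[[0,0,-0.04],[0,0,0]],[[0,0,0],[0,0,0]]]'

```text
time: 29.05
tool_pos: [0.4241, -0.2971, 0.4012]
tcp_rot: [3.138, -0.009, -0.25]
contact_force: [-0.5, 0.1, 0.2]
finger_gap: 0.0658
```

apply_moves --motion '[[[-0.0062,-0.0348,0],[0,0,0]],[[-0.0062,-0.0348,0],[0,0,0]],[[-0.0062,-0.0348,0],[0,0,0]],[[-0.0062,-0.0348,0],[0,0,0]],[[-0.0062,-0.0348,0],[0,0,0]],[[-0.0062,-0.0348,0],[0,0,0]],[[-0.0062,-0.0348,0],[0,0,0]],[[-0.0062,-0.0348,0],[0,0,0]],[[-0.0062,-0.0348,0],[0,0,0]],[[-0.0062,-0.0348,0],[0,0,0]]]' --fingers 0.8

```text
time: 30.05
tool_pos: [0.4494, 0.0575, 0.3955]
tcp_rot: [-3.141, -0.001, -0.25]
contact_force: [0.5, 0.3, -0.6]
finger_gap: 0.0754
```

apply_moves --motion '[[[0,0,0.01],[0,0,0.147]],[[0,0,0.01],[0,0,0.147]],[[0,0,0.01],[0,0,0.147]],[[0,0,0.01],[0,0,0.147]],[[0,0,0.01],[0,0,0.147]],[[0,0,0.01],[0,0,0.147]],[[0,0,0.01],[0,0,0.147]],[[0,0,0.01],[0,0,0.147]],[[0,0,0.01],[0,0,0.147]],[[0,0,0.01],[0,0,0.147]],[[0,0,0],[0,0,0]],[[0,0,0],[0,0,0]],[[0,0,0],[0,0,0]]]'

```text
time: 31.35
tool_pos: [0.4495, 0.0559, 0.296]
tcp_rot: [-3.14, 0.0, -1.716]
contact_force: [-1.0, 0.3, -0.6]
finger_gap: 0.0752
```

Run:
```python
from h import *
print(arm.sense()['tool_pos'],arm.sense()['tcp_rot'])
snap('wrist','w5'); snap('scene','s2')
a=cv2.imread('pics/w5.png')[:320]; b=cv2.resize(cv2.imread('pics/s2.png')[150:310,100:420],None,fx=2,fy=2)
b=b[:280]; cv2.imwrite('pics/m2.png',np.vstack([a,b]))
```

```text
[0.4495163  0.05592015 0.29604191] [-3.14045603e+00  3.23290331e-04 -1.71639101e+00]
```

View pics/m2.png

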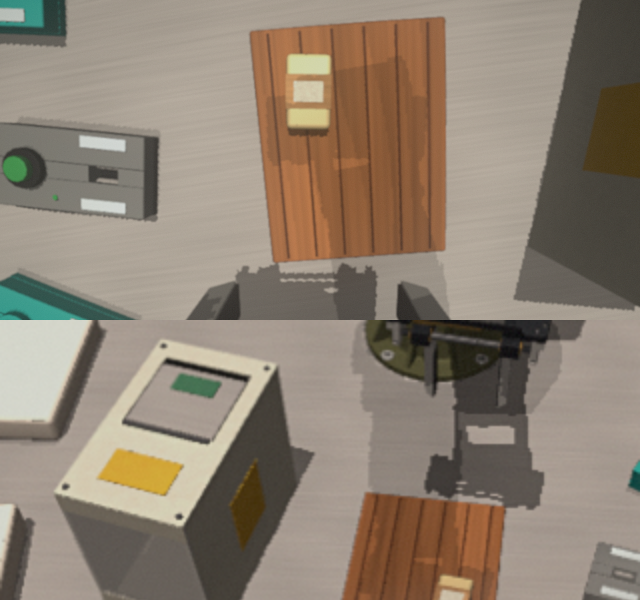

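The flap is shut and the board holds only the yellow bar, whose top runs from (287,54) to (330,128).

Run:
```python
from h import *
np.set_printoptions(precision=4,suppress=True)
P=pix2w('w5',[(287,54),(331,54),(329.5,128),(287,128),(308,91)],.04); print(P,P[:4].mean(0))
for a,b in((3,0),(2,1)): d=P[b]-P[a]; print('long',np.arctan2(d[1],d[0]),np.linalg.norm(d))
d=np.array([*P[:4].mean(0)[:2],.014])-arm.sense()['tool_pos']; print(Ttool()[:3,:3].T@d)
```

```text
[[0.609  0.064  0.04  ]
 [0.6026 0.0203 0.04  ]
 [0.5313 0.0319 0.04  ]
 [0.5378 0.0756 0.04  ]
 [0.5708 0.0485 0.04  ]] [0.5702 0.0479 0.04  ]
long -0.16198620460130633 0.07218854760731735
long -0.16019620636224666 0.07216540687543026
[-0.0098 -0.1203  0.282 ]
```

apply_moves --motion '[[[0,0,0],[0,0,0.015]],[[-0.002,-0.024,0.01],[0,0,0]],[[-0.002,-0.024,0.02],[0,0,0]],[[-0.002,-0.024,0.02],[0,0,0]],[[-0.002,-0.024,0.03],[0,0,0]],[[-0.002,-0.024,0.03],[0,0,0]],[[0,0,0.03],[0,0,0]],[[0,0,0.03],[0,0,0]],[[0,0,0.03],[0,0,0]],[[0,0,0.03],[0,0,0]],[[0,0,0.02],[0,0,0]],[[0,0,0.02],[0,0,0]],[[0,0,0.01],[0,0,0]],[[0,0,0.002],[0,0,0]],[[0,0,0],[0,0,0]],[[0,0,0],[0,0,0]]]'

```text
time: 33.05
tool_pos: [0.5699, 0.0461, 0.0145]
tcp_rot: [-3.14, 0.0, -1.735]
contact_force: [0.4, -0.0, -0.3]
finger_gap: 0.075
```

apply_moves --motion '[[[0,0,0],[0,0,0]],[[0,0,0],[0,0,0]],[[0,0,0],[0,0,0]],[[0,0,0],[0,0,0]],[[0,0,0],[0,0,0]],[[0,0,0],[0,0,0]],[[0,0,0],[0,0,0]],[[0,0,0],[0,0,0]]]' --fingers 0

```text
time: 33.85
tool_pos: [0.5694, 0.0461, 0.0136]
tcp_rot: [-3.141, 0.0, -1.735]
contact_force: [-0.7, -0.0, 4.4]
finger_gap: 0.046
```

apply_moves --motion '[[[0,0,-0.005],[0,0,0]],[[0,0,-0.01],[0,0,0]],[[0,0,-0.02],[0,0,0]],[[0,0,-0.03],[0,0,0]],[[0,0,-0.03],[0,0,0]],[[0,0,-0.03],[0,0,0]],[[0,0,-0.03],[0,0,0]],[[0,0,-0.03],[0,0,0]],[[0,0,-0.03],[0,0,0]],[[0,0,-0.04],[0,0,0]],[[0,0,-0.04],[0,0,0]],[[0,0,-0.04],[0,0,0]],[[0,0,-0.04],[0,0,0]],[[0,0,0],[0,0,0]]]'

```text
time: 35.25
tool_pos: [0.5695, 0.0461, 0.3947]
tcp_rot: [-3.133, 0.002, -1.735]
contact_force: [0.4, 0.3, 0.0]
finger_gap: 0.0455
```

apply_moves --motion '[[[0,0,0],[0,0,-0.1485]],[[0,0,0],[0,0,-0.1485]],[[0,0,0],[0,0,-0.1485]],[[0,0,0],[0,0,-0.1485]],[[0,0,0],[0,0,-0.1485]],[[0,0,0],[0,0,-0.1485]],[[0,0,0],[0,0,-0.1485]],[[0,0,0],[0,0,-0.1485]],[[0,0,0],[0,0,-0.1485]],[[0,0,0],[0,0,-0.1485]],[[-0.0057,0.0368,0],[0,0,0]],[[-0.0057,0.0368,0],[0,0,0]],[[-0.0057,0.0368,0],[0,0,0]],[[-0.0057,0.0368,0],[0,0,0]],[[-0.0057,0.0368,0],[0,0,0]],[[-0.0057,0.0368,0],[0,0,0]],[[-0.0057,0.0368,0],[0,0,0]],[[-0.0057,0.0368,0],[0,0,0]],[[-0.0057,0.0368,0],[0,0,0]],[[-0.0057,0.0368,0],[0,0,0]]]'

```text
time: 37.25
tool_pos: [0.4218, -0.2974, 0.3882]
tcp_rot: [-3.141, 0.0, -0.25]
contact_force: [0.5, -0.1, -1.9]
finger_gap: 0.0459
```

apply_moves --motion '[[[0,0,0],[0,0,0]],[[0,0,0],[0,0,0]],[[0,0,0.03],[0,0,0]],[[0,0,0.03],[0,0,0]],[[0,0,0.03],[0,0,0]],[[0,0,0.02],[0,0,0]],[[0,0,0],[0,0,0]],[[0,0,0],[0,0,0]]]'

```text
time: 38.05
tool_pos: [0.4234, -0.2957, 0.2794]
tcp_rot: [3.141, -0.001, -0.249]
contact_force: [0.0, -1.1, -0.2]
finger_gap: 0.0455
```

Run:
```python
from h import *
print(arm.sense()['tool_pos'],arm.sense()['tcp_rot'],arm.sense()['finger_gap'])
snap('wrist','w6')
```

```text
[ 0.42344596 -0.29573476  0.27935562] [ 3.14139815e+00 -5.39766159e-04 -2.48944604e-01] 0.04552991862674602
```

View pics/w6.png

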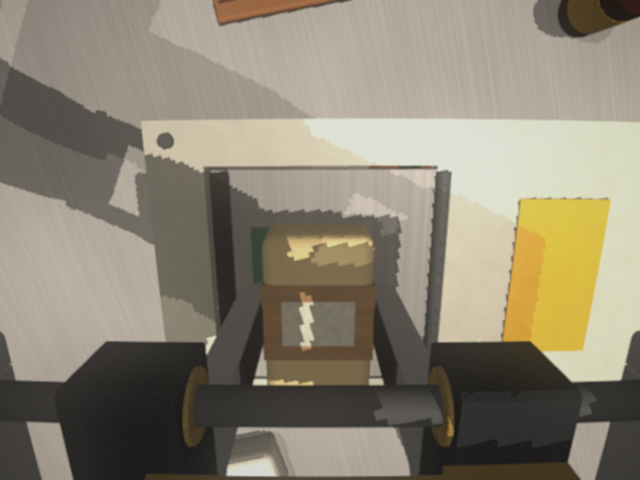

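The yellow bar sits squarely in the grip above the flap, between the opening's edges at u=208 and u=449. Post it.

apply_moves --motion '[[[0,0,0.015],[0,0,0]],[[0,0,0.01],[0,0,0]],[[0,0,0.01],[0,0,0]],[[0,0,0.01],[0,0,0]],[[0,0,0.01],[0,0,0]],[[0,0,0.01],[0,0,0]],[[0,0,0.01],[0,0,0]],[[0,0,0.01],[0,0,0]],[[0,0,0.01],[0,0,0]],[[0,0,0.01],[0,0,0]],[[0,0,0.003],[0,0,0]],[[0,0,0],[0,0,0]],[[0,0,0],[0,0,0]]]'

```text
time: 39.4
tool_pos: [0.4228, -0.2962, 0.1703]
tcp_rot: [-3.141, 0.001, -0.25]
contact_force: [-5.9, 1.7, -0.4]
finger_gap: 0.0458
```

apply_moves --motion '[[[0,0,0],[0,0,0]],[[0,0,0],[0,0,0]],[[0,0,0],[0,0,0]],[[0,0,0],[0,0,0]],[[0,0,0],[0,0,0]],[[0,0,0],[0,0,0]],[[0,0,0],[0,0,0]],[[0,0,0],[0,0,0]]]' --fingers 0.7

```text
time: 40.2
tool_pos: [0.4228, -0.2963, 0.1705]
tcp_rot: [-3.142, 0.001, -0.25]
contact_force: [-5.0, 0.7, -0.2]
finger_gap: 0.0656
```

apply_moves --motion '[[[0,0,-0.015],[0,0,0]],[[0,0,-0.015],[0,0,0]],[[0,0,-0.015],[0,0,0]],[[0,0,-0.02],[0,0,0]],[[0,0,-0.02],[0,0,0]],[[0,0,-0.03],[0,0,0]],[[0,0,-0.03],[0,0,0]],[[0,0,-0.04],[0,0,0]],[[0,0,-0.04],[0,0,0]],[[0,0,0],[0,0,0]]]'

```text
time: 41.2
tool_pos: [0.4239, -0.2968, 0.4012]
tcp_rot: [3.138, -0.009, -0.25]
contact_force: [-0.6, 0.2, -0.0]
finger_gap: 0.0659
```

apply_moves --motion '[[[-0.0062,-0.0348,0],[0,0,0]],[[-0.0062,-0.0348,0],[0,0,0]],[[-0.0062,-0.0348,0],[0,0,0]],[[-0.0062,-0.0348,0],[0,0,0]],[[-0.0062,-0.0348,0],[0,0,0]],[[-0.0062,-0.0348,0],[0,0,0]],[[-0.0062,-0.0348,0],[0,0,0]],[[0,0,0],[0,0,0]],[[0,0,0],[0,0,0]],[[0,0,0],[0,0,0]]]'

```text
time: 42.2
tool_pos: [0.4413, -0.0503, 0.3953]
tcp_rot: [3.142, -0.0, -0.251]
contact_force: [0.5, 0.4, 0.2]
finger_gap: 0.0659
```

Run:
```python
from h import *
snap('scene','s3'); snap('side','sd3')
a=cv2.imread('pics/s3.png')[140:390,60:500];b=cv2.imread('pics/sd3.png')[100:320,200:480]
a=cv2.resize(a,None,fx=1.36,fy=1.36); b=cv2.resize(b,None,fx=1.1,fy=1.1)
z=np.zeros((242,598,3),np.uint8); z[:, :308]=b[:242]
c=cv2.imread('pics/s3.png')[205:320,120:255]; z[:,310:594]=cv2.resize(c,(284,242))
cv2.imwrite('pics/m3.png',np.vstack([a,z]))
```

```text
(no output)
```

View pics/m3.png

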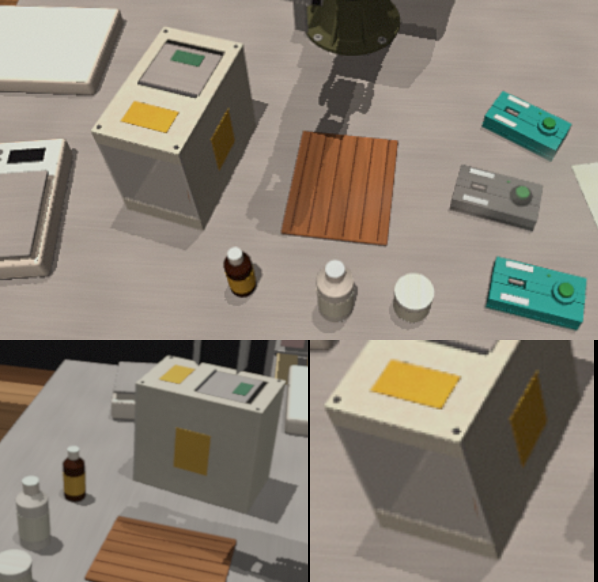

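The board and dock are empty, and the flap is shut. To check the contents, I'll brighten the clear panel and compare it with the start.

Run:
```python
from h import *
L=[]
for f in('scene0','s3'):
    c=cv2.imread(f'pics/{f}.png')[225:310,130:225].astype(float); L.append(cv2.resize(np.clip(c*2,0,255).astype(np.uint8),(390,350),interpolation=cv2.INTER_CUBIC))
d=cv2.absdiff(cv2.imread('pics/scene0.png'),cv2.imread('pics/s3.png'))[225:310,130:225]; print(d.max(), d.mean())
cv2.imwrite('pics/m4.png',np.hstack(L))
# sightline from camera through the panel's top/bottom corners to the floor
M=np.array([.428,-.298]);ex=np.array([np.cos(-.25),np.sin(-.25)]);ey=np.array([-ex[1],ex[0]])
for x,y,z in((30,0,30),(90,0,30),(160,0,30),(190,-85,0),(190,85,0),(190,-85,250),(190,85,250)): 
    p=M+ex*x/1e3+ey*y/1e3; print((x,y,z),w2pix('s3',[[*p,z/1e3]])[0].round())
```

```text
21 2.0575851393188853
(30, 0, 30) [203. 251.]
(90, 0, 30) [194. 268.]
(160, 0, 30) [183. 288.]
(190, -85, 0) [153. 294.]
(190, 85, 0) [208. 311.]
(190, -85, 250) [125. 237.]
(190, 85, 250) [190. 255.]
```

View pics/m4.png

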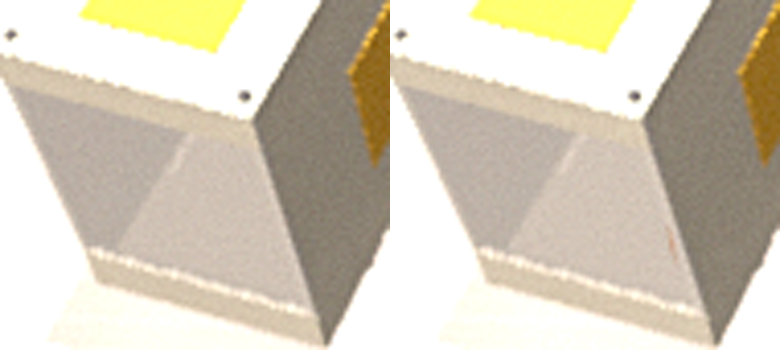

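```bash
python3 -c "
from station import arm
print(arm.job_done(), arm.sense()['time'])"
```

```text
the job is handed in; nothing more can be done
the job is handed in; nothing more can be done
```

I finished the job and handed it in at about 42 s of the 210 s, but I couldn't see the two soap bars inside the box.

- **Start button:** with the logger still docked, I pressed it until it stopped. It had travelled about 6 mm, and the force rose to 23 N, well past the 5 N needed.
- **Logger:** I pulled it straight up out of the dock and posted it.
- **Soap bars:** only pale green and pale yellow were on the board. I released both below the lid, and no bar was knocked aside and no grip slipped.

**Last checks:**
- The board, dock and gripper were empty, and the flap looked flush and shut.
- The bottles and jar looked unmoved, and the arm was clear of everything.
- Through the clear panel I saw only a sliver of orange, probably the logger. The bars were in the part of the floor I couldn't see. I take them to be inside because each was let go below the lid and neither shows anywhere outside.

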